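# Release the mortar cube from the two-lane roller chute and weigh it

## Robot

A 6-joint arm with a two-finger parallel gripper is mounted at the origin on a cart in front of the work surface, level with it; the furniture and walls round the work are solid. World frame = base frame: x ahead of the robot, y to its left, z up, the work surface at z = 0. Lengths are in mm, angles in rad, forces in N, time in s.
With the tool pointing down it reaches from about 275 to 1000 mm from the base axis. Payload 8.4 kg.
Tool frame: the origin (TCP) lies on the centre line of the jaws, within the pads' length; the fingertips stand 14 mm ahead of it and the grasp point (between the pads) lies 5 mm behind it; z points along the fingers, y is the line along which they close (so a half turn about z gives the same grasp; the last joint's range is limited). The gripper opens to 85 mm and grips with 20 to 120 N. Pads are 22 mm wide; open, the fingers measure 114 mm over their backs; the gripper's body (76 mm by 85 mm) begins 54 mm behind the grasp point. The pads swing forward as they close: fully open they stand 13 mm farther back than shut.
Start: joints at [1.101, 0.353, 1.633, -0, 1.155, -0.002], TCP at [281.826, 557.855, 218.281] pointing down, gripper open.
Joint ranges: [-2.63, 2.63], [-0.92, 2.1], [0.06, 2.66], [-1.3, 4.44], [0, 2.69], [-3.02, 3.02]. Speed limits (rad/s): [2.22, 2.22, 2.79, 3.14, 3.14, 3.14].

## Interface

Orientations are given as [roll, pitch, yaw] about the fixed x, y, z axes, in that order (R = Rz(yaw) Ry(pitch) Rx(roll)).
In Python, from rig import r gives the robot as it stands.
- The arm moves only by the tool step_arm, never from a script. Its argument "plan" is text: rows parted by semicolons, each of 7 numbers parted by spaces: the turn, a rotation vector about the world's x, y, z in degrees, then the shift along the world's x, y, z in mm, then the closure in counts, from 0 (fully open) to 255 (shut). In form: rx ry rz x y z hand; .... A call has 1 to 8 rows; each row is the pose to reach, as a shift and turn from the pose commanded when the call began; what a row does not reach only later rows make up. A row lasts 1/10 s, in which the tool goes at most 50 mm and 8.59 degrees, less where a joint would pass 70% of its speed; a pose out of reach is approached as far as the arm can. A call with a gripper value outside its range is refused whole. The fingers move at their own pace and stop on an object; "force" is the grip in N (left out, the last holds). Time passes only in rows, so rows that repeat a pose let the fingers close. It gives the time, the measured TCP pose, the force, the opening and the grip force at its end, in the units of the state.
- r.sense(): the state, without advancing time (a new reading comes with each control period).
- r.grab_frame(name): name is "side" or "top"; returns (picture, depth): 420x560x3 uint8, red, green, blue; 420x560 float32, mm along the optical axis (not along the pixel's ray), 0 where there is no reading.
- r.get_calibration(name): a dict with "K" (3x3 intrinsics, pixels), "k1" (the pictures are not rectified: a ray, as slopes to the right and down, at radius r is drawn at 1 + k1 r^2 times it, then the intrinsics apply), "world_from_camera" (4x4, takes a point from camera to world coordinates). Camera axes: x right, y down, z forward; pixel columns grow to the right and rows downward; lengths in mm; the calibration is good to about 2 mm. A picture is of the moment at which its call begins. get_calibration takes no time and is no camera call.
- r.sign_off(): hands the job in; it is judged then, once.
The state is a dict: "clock": time; "qpos": joint angles; "qvel": joint speeds; "joint_efforts": joint torques, N m; "eef_pos": TCP position; "tcp_rot": TCP orientation; "contact_force": force on the tool from outside, world axes, zero at the start; "wrist_torque": the same for the moment, N m; "opening": opening from 0.0 (shut) to 1.0 (fully open); "grasp_force": force on a finger pad.
Only numpy, scipy, OpenCV 4.12 (cv2) and the standard library are available. Lean on these libraries where they do the work, as an engineer would, in place of code of your own. Each camera call takes 0.05 s, during which the arm holds its last target. There are 200 camera calls.

## Task

The two-lane roller chute holds a mortar cube behind the stop in one lane and a moisture tin behind the stop in the other. Tilt its spring-centred lever fully towards the cube's side and hold it there until the cube has rolled down by itself into the tray at the front, then let the lever spring back to the middle, so that the tin stays in its lane. Then take the cube out of the tray and set it down gently, flat in the middle of the round pan of the balance beside the chute; do not handle anything in the lanes and leave the other things on the bench where they stand.

Things in the scene. Friction and masses are not known exactly. Their poses are not given: they have to be found in the camera images.
- chute: Fixed grey two-lane roller chute, 288 mm deep, 230 mm wide. Origin on the bench under its middle; x points from the tray in front (robot side) to the back plate, y to its left, z up. Two lanes of free-turning steel rollers at y = +-72 mm, 64 mm wide inside, slope down 8 degrees from x = 100 to x = -60 mm, where the tray begins. Console between them 76 mm wide, 104 mm high from x = -6 mm back.
- tray (a point): Roller tops in the middle of the tray (chute x = -145 mm, y = 0), 35 mm above the bench. The tray goes on as a roller bed with the same slope from x = -60 mm to the front wall (inner face at x = -169 mm, top 56 mm above the bench), full width, no side walls. The freed cube rolls down by itself in 1 to 2 s and stops with its front face against the front wall.
- lever (a joint): Lever tilt in rad, 0 upright, positive with its top towards +y of the chute, end stops +-0.35. Hinge along chute x, 80 mm above the bench at y = 0. A steel tab 14 mm high stops each lane at x = 11 mm; tilting the lever to a lane sinks that lane's tab (clear from about 0.28 rad) and lifts the other, which still holds. About 5 N at the grip holds it at the end stop; let go, it springs back to 0.
- lever_grip (a point): Middle of the black upright grip on the lever: round, 21 mm in diameter, 52 mm long, 210 mm above the bench when upright, 130 mm from the hinge axis, at chute x = 40 mm. Below the grip the lever is a 10 mm round rod. The point moves 45 mm sideways to either end stop.
- cube_centre (a point): Centre of the mortar cube (grey, 50 x 50 x 50 mm, about 0.28 kg). Axes along its edges. It starts in one of the two lanes (chute y = +-72 mm), tilted with the slope, its front against the tab. At rest in the tray its centre is about 60 mm above the bench near chute x = -145 mm, about in line with its lane, leaning forward by the 8 degrees of slope, square to the chute or a little turned.
- tin_centre (a point): Centre of the closed round moisture tin in the other lane, 58 mm in diameter and 60 mm tall, dull metal. It must stay in its lane.
- pan (a point): Middle of the top of the round pan (about 140 mm in diameter, rim a few mm high) of the fixed bench balance beside the chute (225 x 191 mm, 58 mm high, low and light-coloured with the display in front). The point is 56 mm above the bench; z up. A cube standing on the pan has its centre about 80 to 83 mm above the bench.
- balance: The bench balance beside the chute (fixed). Origin on the bench under its middle; x from its display front to its rear; the pan's middle is at x = 23 mm, y = 0.
- other_tin_centre (a point): Centre of a second, lower and wider moisture tin standing on the bench (68 mm in diameter, 45 mm tall): a bystander to be left alone.
- beaker_centre (a point): Centre of a light-coloured beaker standing on the bench (66 mm in diameter, 85 mm tall): a bystander to be left alone.
Mind the look-alikes: they are no part of the job. Leave any red look-alike of the part that bears cube_centre alone.

How it is judged:
By the outcome, as a careful person would: the job done as asked, in the order asked, and still so for the second after the job is handed in, with the robot touching nothing.
It also fails if it takes over 58 s, if anything falls off the work surface, if the arm or the gripper's body presses on something with over 40 N, if the wrist force passes 120 N, or if a joint passes its speed limit or range.

## Working session

There is one attempt and no reset: what is moved stays moved. The work goes in short steps, Python scripts to look and compute and a tool call to move; the robot and the scene stay as the last step left them, time stands still between calls to the robot, and variables do not carry over. Pictures are saved under pics/ and viewed, at most 11 in all, crops included, and the job is handed in when it is done.

Besides the shell and the picture viewer there is one more tool, called after "Call:" by a JSON object that holds its "method" and its "body", one argument or row to a line. step_arm: Moves the arm, as the interface text tells. Its arguments: {"type":"object","properties":{"plan":{"type":"string"},"force":{"type":"number"}},"required":["plan"]}

```bash
mkdir -p pics
cat > h.py <<'E'
import numpy as np, cv2
from rig import r
def cal(n):
    c=r.get_calibration(n); return np.array(c["K"]),c["k1"],np.array(c["world_from_camera"])
def ray(n,u,v):
    K,k1,T=cal(n)
    d=cv2.undistortPoints(np.array([[[u,v]]],float),K,np.array([k1,0,0,0.]))[0,0]
    return T[:3,3],T[:3,:3]@np.array([d[0],d[1],1.])
def onz(n,u,v,z):
    o,d=ray(n,u,v); return o+d*(z-o[2])/d[2]
def cloud(n,D):
    K,k1,T=cal(n); h,w=D.shape
    uv=np.stack(np.meshgrid(np.arange(w),np.arange(h)),-1).reshape(-1,1,2).astype(float)
    d=cv2.undistortPoints(uv,K,np.array([k1,0,0,0.])).reshape(h,w,2)
    P=np.dstack([d*D[...,None],D])@T[:3,:3].T+T[:3,3]; P[D==0]=np.nan
    return P
E
python3 - <<'E'
from h import *
for n in("side","top"):
    I,D=r.grab_frame(n); np.savez(f"{n}0.npz",I=I,D=D); cv2.imwrite(f"pics/{n}0.png",I[...,::-1]); K,k,T=cal(n); print(n,T.round(2).tolist(),k,(D>0).mean())
print(r.sense())
E
```

```text
side [[1.0, 0.03, 0.01, 598.41], [0.01, -0.56, 0.83, -1177.88], [0.02, -0.82, -0.56, 986.46], [0.0, 0.0, 0.0, 1.0]] -0.0017269319928944328 0.9959566326530612
top [[0.02, -0.98, 0.19, 330.33], [-1.0, -0.02, -0.02, 46.8], [0.02, -0.19, -0.98, 1617.36], [0.0, 0.0, 0.0, 1.0]] 0.016022849450229207 0.9959778911564626
{'clock': 0.1, 'qpos': array([ 1.10057043e+00,  3.53594235e-01,  1.63408360e+00, -1.78566032e-05,
        1.15519404e+00, -2.37899741e-03]), 'qvel': array([ 0.00017764, -0.00177414, -0.00256203,  0.00093481, -0.00248952,
       -0.00016142]), 'joint_efforts': array([-1.36854138e-03, -6.06358624e+01, -3.42816174e+01, -1.15743865e-04,
        4.09676475e-03,  8.20274408e-06]), 'eef_pos': array([281.63980208, 557.43402411, 217.61698119]), 'tcp_rot': array([-3.14031340e+00,  1.32840000e-05,  2.67375298e+00]), 'contact_force': array([ 0.04984817,  0.56971504, -0.1545955 ]), 'wrist_torque': array([-0.00419977,  0.02129448,  0.01477187]), 'grasp_force': 0.0, 'opening': 0.9984603916742064}
```

View pics/top0.png

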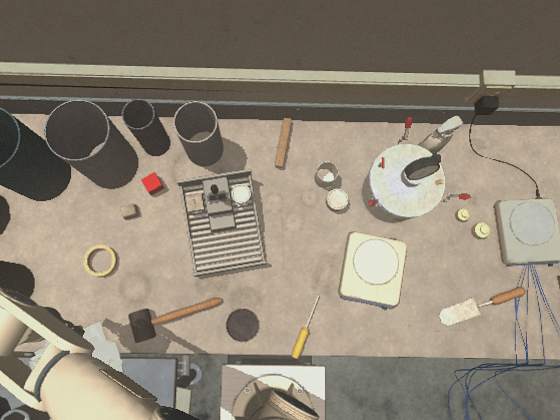

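View pics/side0.png

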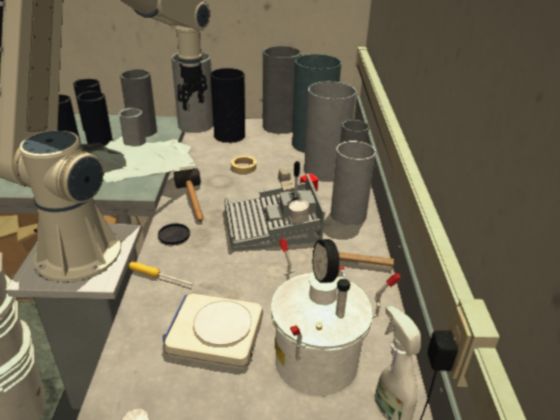

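The top view shows the chute at about (222,222). The grey-brown cube is in its left lane (197,203), the tin in the right lane (241,194), and the lever near (214,190). The cream balance has its pan at (376,262). Look-alikes are the red cube (152,183), a small loose block (130,211), and the grey box with a round plate (528,230). The side view agrees: pan at (223,322), lever at (296,170). I choose the cube in the lane at (197,203) and the cream balance, and check them in a close crop.

Run:
```python
from h import *
d=np.load("top0.npz"); I,D=d["I"],d["D"]; P=cloud("top",D)
c=I[160:285,170:280]; cv2.imwrite("pics/crop0.png",cv2.resize(c,None,fx=4.8,fy=4.8,interpolation=cv2.INTER_CUBIC)[...,::-1])
Z=P[...,2]
print("bench z",np.nanmedian(Z[300:340,240:290]))
# chute outline: heights above 15mm in region
reg=np.zeros(Z.shape,bool); reg[165:280,172:272]=1
m=(reg&(Z>25)&(Z<120)).astype(np.uint8)
n,l,s,ce=cv2.connectedComponentsWithStats(m); k=1+s[1:,4].argmax(); print(s[k])
p=P[l==k]; rc=cv2.minAreaRect(p[:,:2].astype(np.float32)); print("chute rect",rc)
print(cv2.boxPoints(rc))
for nm,b in(("lever",Z>150),("console",(Z>95)&(Z<112))):
    q=P[reg&b]; print(nm,len(q),np.median(q,0) if len(q) else 0, q.max(0) if len(q) else 0)
# pan: flat z~56
for nm,(a,b,c2,d2) in dict(pan=(225,310,335,415)).items():
    rg=np.zeros(Z.shape,bool); rg[a:b,c2:d2]=1
    q=P[rg&(Z>35)]; print(nm,cv2.minAreaRect(q[:,:2].astype(np.float32)),np.percentile(q[:,2],[5,50,95]))
g=cv2.cvtColor(I,cv2.COLOR_RGB2GRAY)
cc=cv2.HoughCircles(cv2.resize(g[225:310,335:415],None,fx=4,fy=4,interpolation=cv2.INTER_CUBIC),cv2.HOUGH_GRADIENT,1,200,param1=80,param2=20,minRadius=70,maxRadius=130)
print(cc); u,v=cc[0,0,:2]/4-.375+[335,225]; print(u,v,onz("top",u,v,58))
for u,v in((197,203),(241,194),(214,189)): print(u,v,P[v-2:v+3,u-2:u+3,:].reshape(-1,3).mean(0).round(1))
```

```text
bench z 1.7052433528090205
[ 177  169   90  107 5731]
chute rect ((580.4275512695312, 166.29185485839844), (289.4073181152344, 228.7213897705078), 10.816045761108398)
[[416.83408  251.46634 ]
 [459.7551    26.808239]
 [744.021     81.11737 ]
 [701.1      305.77548 ]]
lever 64 [649.96537772 179.74965335 229.47759067] [662.92216546 189.22817958 244.1572796 ]
console 1033 [652.22279347 190.18577362 105.52400624] [735.90710211 304.05358795 111.96719079]
pan ((445.70977783203125, -305.3255615234375), (185.9829864501953, 213.6416473388672), 79.46820068359375) [40.36735996 49.4948497  59.42261773]
[[[165.5 145.5  89.6]]]
376.0 261.0 [ 470.25920375 -312.14477738   58.        ]
197 203 [631.3 241.7 111.2]
241 194 [660.1 108.7 120.4]
214 189 [648.8 180.5 229.5]
```

View pics/crop0.png

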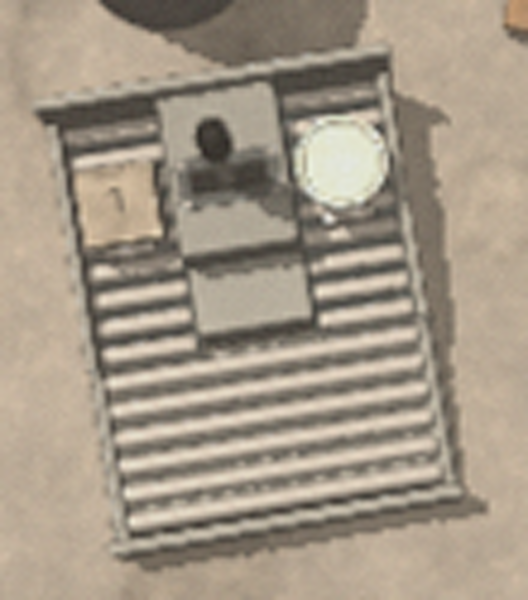

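The crop confirms the tan-grey mortar cube in the chute's +y lane, the round tin in the -y lane and the black lever grip on the console. The grip at (650,180), z 229, and the 289x229 mm outline match the given sizes. The chute origin is about (611,172) with yaw 10.8°. I'll check clearances near the lever, then move.

Run:
```python
from h import *
P=np.vstack([cloud(n,np.load(n+"0.npz")["D"]).reshape(-1,3) for n in("top","side")]); P=P[~np.isnan(P).any(1)]
a=np.radians(10.8); c=np.array([611,172]); d=P[:,:2]-c
x=d[:,0]*np.cos(a)+d[:,1]*np.sin(a); y=-d[:,0]*np.sin(a)+d[:,1]*np.cos(a); z=P[:,2]
q=P[(z>150)&(P[:,0]>550)&(P[:,0]<1000)&(abs(P[:,1]-170)<200)&(np.hypot(x-40,y)>30)]
print("tall",len(q),q.min(0),q[q[:,0].argmin()],q[:,2].max())
for s in(1,-1):
  m=(x<-70)&(x>-160)&(s*y>104)&(s*y<118); print("rail",s,np.percentile(z[m],[50,90,98]))
m=(x<-70)&(x>-160)&(abs(y)<95); print("bed",np.percentile(z[m],[50,95]))
m=(x<-165)&(x>-178)&(abs(y)<95); print("front",np.percentile(z[m],[50,95]))
```

```text
tall 26232 [775.80295658 -29.99736323 150.00155036] [775.80295658 226.48593568 226.48596372] 753.0890276602491
rail 1 [30.82915943 40.9708871  45.26418771]
rail -1 [16.407919   36.57138687 41.77047308]
bed [33.20782035 44.25445508]
front [51.81642919 60.19706425]
```

Call:
{"method": "step_arm", "body": {
  "plan": "0 0 5 20 -20 30 255;0 0 10 49 -53 50 255;0 0 15 78 -86 70 255;0 0 20 107 -119 82 255;0 0 25 136 -152 82 255;0 0 30 165 -185 82 255;0 0 35 194 -218 82 255;0 0 38 223 -251 82 255"
}}

```text
clock: 0.9
eef_pos: [505.6, 305.2, 300.1]
tcp_rot: [-3.142, -0.0, -2.943]
contact_force: [-0.1, 0.8, -0.5]
opening: -0.002
grasp_force: 0.0
```

Call:
{"method": "step_arm", "body": {
  "plan": "0 0 0 31 -35 0 255;0 0 0 62 -70 0 255;0 0 0 93 -105 0 255;0 0 0 124 -140 0 255;0 0 0 155 -176 0 255;0 0 0 155 -176 -40 255;0 0 0 155 -176 -80 255;0 0 0 155 -176 -88 255"
}}

```text
clock: 1.7
eef_pos: [656.9, 129.7, 206.9]
tcp_rot: [3.142, -0.009, -2.947]
contact_force: [-1.5, 0.0, -0.3]
opening: 0.002
grasp_force: 0.0
```

Call:
{"method": "step_arm", "body": {
  "plan": "0 0 0 -3 15 0 255;0 0 0 -5 27 0 255;0 0 0 -7 36 0 255;0 0 0 -9 45 0 255;0 0 0 -10 53 0 255;0 0 0 -11 58 0 255;0 0 0 -12 62 0 255;0 0 0 -12 62 0 255"
}}

```text
clock: 2.5
eef_pos: [648.4, 193.4, 212.9]
tcp_rot: [3.141, 0.002, -2.946]
contact_force: [3.2, -0.7, 4.8]
opening: -0.003
grasp_force: 2.9
```

Run:
```python
from h import *
I,D=r.grab_frame("side"); J,_=r.grab_frame("top")
a=cv2.resize(I[140:260,210:340],None,fx=3,fy=3,interpolation=cv2.INTER_CUBIC);b=cv2.resize(J[150:285,165:295],None,fx=3,fy=3,interpolation=cv2.INTER_CUBIC)
h=min(len(a),len(b)); cv2.imwrite("pics/p1.png",np.hstack([a[:h],b[:h]])[...,::-1]); s=r.sense(); print(s["eef_pos"],s["contact_force"],s["clock"])
```

```text
[648.37414076 192.89743831 212.79081082] [ 2.28759223 -1.12786131  7.14472083] 2.6
```

View pics/p1.png

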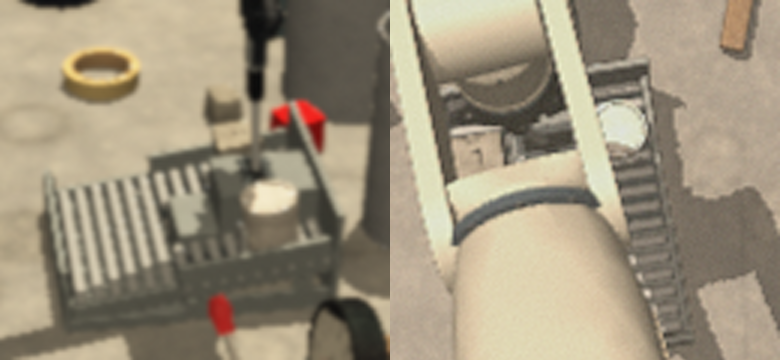

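The side crop shows the finger beside the lever at about (257,110), with the cube (230,130) and tin (270,205) still in their lanes. The tab isn't clear yet, so I push a little further.

Call:
{"method": "step_arm", "body": {
  "plan": "0 0 0 0 0 0 255;0 0 0 -1 4 0 255;0 0 0 -1 4 0 255"
}}

```text
clock: 2.9
eef_pos: [647.2, 196.8, 212.3]
tcp_rot: [-3.142, 0.001, -2.946]
contact_force: [4.5, -1.3, 4.3]
opening: -0.001
grasp_force: 2.9
```

Run:
```python
from h import *
I,D=r.grab_frame("side")
cv2.imwrite("pics/p2.png",cv2.resize(I[140:250,215:340],None,fx=5,fy=5,interpolation=cv2.INTER_CUBIC)[...,::-1]); s=r.sense(); print(s["eef_pos"],s["contact_force"],s["wrist_torque"],s["clock"])
```

```text
[647.23469383 196.71826812 212.37091757] [ 4.54720821 -1.13984406  2.62208647] [-0.16956919 -0.7473432  -0.04194127] 2.95
```

View pics/p2.png

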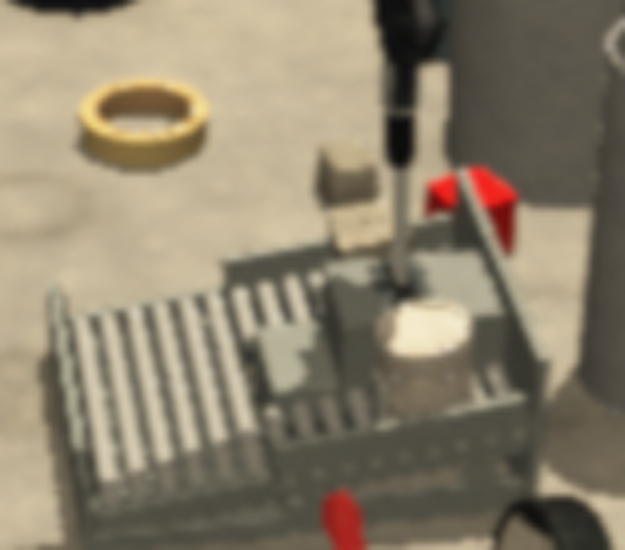

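The crop shows the lever rod from (400,285) up to the grip bottom at (400,165), with the cube (355,225) still against the tab. I'll work out the lever angle from this view.

Run:
```python
from h import *
K,k,T=cal("side"); Ti=np.linalg.inv(T)
def pr(p):
    c=Ti[:3,:3]@p+Ti[:3,3]; return cv2.projectPoints(c.reshape(1,1,3),np.zeros(3),np.zeros(3),K,np.array([k,0,0,0.]))[0].ravel().round(1)
a=np.radians(10.8)
R=np.array([[np.cos(a),-np.sin(a)],[np.sin(a),np.cos(a)]])
for t in(0,.15,.25,.35):
    o=[]
    for L in(24,104,156):
        xy=R@[40,L*np.sin(t)]+[611,172]; o.append(pr(np.array([*xy,80+L*np.cos(t)])))
    print(t,*o)
print("tcp tip",pr(np.array([647,197,198.])), "orig grip bottom/top see side0")
I=np.load("side0.npz")["I"]; J,_=r.grab_frame("side")
for im in(I,J):
    g=im.max(2); 
    print([ (v,int(np.argmin(g[v,285:308]))+285,int(g[v,285:308].min())) for v in range(156,200,4)])
print(r.sense()["contact_force"])
```

```text
0 [293.8 196.7] [294.8 175.2] [295.5 160.6]
0.15 [293.6 196.2] [293.8 173. ] [294.  157.4]
0.25 [293.4 195.9] [293.1 172. ] [292.9 156. ]
0.35 [293.3 195.7] [292.5 171.3] [292. 155.]
tcp tip [293.9 168.5] orig grip bottom/top see side0
[(156, 306, 68), (160, 306, 68), (164, 296, 17), (168, 296, 12), (172, 296, 12), (176, 296, 51), (180, 307, 76), (184, 307, 55), (188, 307, 59), (192, 293, 82), (196, 293, 65)]
[(156, 295, 21), (160, 295, 28), (164, 294, 18), (168, 294, 13), (172, 295, 30), (176, 288, 97), (180, 307, 77), (184, 307, 57), (188, 307, 60), (192, 292, 89), (196, 292, 53)]
[ 3.99959012 -1.81664793  4.11791622]
```

Call:
{"method": "step_arm", "body": {
  "plan": "0 0 0 -1 4 0 255;0 0 0 -1 7 0 255;0 0 0 -1 7 0 255;0 0 0 -1 7 0 255"
}}

```text
clock: 3.4
eef_pos: [645.2, 203.6, 211.7]
tcp_rot: [-3.141, -0.002, -2.946]
contact_force: [1.6, -3.2, 0.4]
opening: -0.003
grasp_force: 1.3
```

Run:
```python
from h import *
J,D=r.grab_frame("side"); s=r.sense(); print(s["eef_pos"],s["contact_force"],s["clock"])
g=J.max(2); print([(v,int(np.argmin(g[v,285:308]))+285,int(g[v,285:308].min())) for v in range(156,200,4)])
cv2.imwrite("pics/p3.png",cv2.resize(J[140:250,215:340],None,fx=5,fy=5,interpolation=cv2.INTER_CUBIC)[...,::-1])
a=cv2.imread("pics/p2.png").astype(int); b=cv2.imread("pics/p3.png").astype(int); print("cube diff",abs(a-b)[190:260,320:395].mean())
```

```text
[645.25962977 203.6015108  211.75384104] [ 1.69359068 -2.56511665  0.3448693 ] 3.45
[(156, 295, 21), (160, 294, 44), (164, 294, 14), (168, 294, 14), (172, 294, 44), (176, 288, 97), (180, 307, 77), (184, 307, 56), (188, 307, 60), (192, 292, 87), (196, 292, 51)]
cube diff 9.99047619047619
```

Call:
{"method": "step_arm", "body": {
  "plan": "0 0 0 -1 4 0 255;0 0 0 -2 8 0 255;0 0 0 -2 8 0 255"
}}

```text
clock: 3.75
eef_pos: [643.3, 212.3, 212.1]
tcp_rot: [3.142, -0.001, -2.946]
contact_force: [0.5, -2.8, 1.2]
opening: 0.003
grasp_force: 1.5
```

Call:
{"method": "step_arm", "body": {
  "plan": "0 0 0 -1 3 0 255;0 0 0 -1 5 0 255;0 0 0 -1 5 0 255"
}}

```text
clock: 4.05
eef_pos: [642.5, 217.1, 212.2]
tcp_rot: [3.142, -0.0, -2.946]
contact_force: [-0.3, -4.1, 1.0]
opening: 0.002
grasp_force: 1.8
```

```bash
cat > look.py <<'E'
from h import *
import sys
J,D=r.grab_frame("side"); s=r.sense(); print(s["eef_pos"],s["contact_force"],s["clock"])
cv2.imwrite(f"pics/{sys.argv[1]}.png",cv2.resize(J[140:250,215:340],None,fx=5,fy=5,interpolation=cv2.INTER_CUBIC)[...,::-1])
a=cv2.imread("pics/p2.png").astype(int); b=cv2.imread(f"pics/{sys.argv[1]}.png").astype(int); print("cube diff",abs(a-b)[190:260,320:375].mean(),"tray diff",abs(a-b)[290:480,70:260].mean())
E
python3 look.py p4
```

```text
[642.56698534 216.96453566 212.22269807] [ 0.3766001  -3.19868762  0.83257108] 4.1
cube diff 26.85021645021645 tray diff 5.946297322253001
```

Call:
{"method": "step_arm", "body": {
  "plan": "0 0 0 -1 3 0 255;0 0 0 -1 5 0 255;0 0 0 -1 5 0 255;0 0 0 -1 5 0 255"
}}

```text
clock: 4.5
eef_pos: [642.0, 221.3, 212.7]
tcp_rot: [-3.141, 0.0, -2.946]
contact_force: [-0.1, -7.6, 4.8]
opening: 0.001
grasp_force: 3.2
```

```bash
python3 look.py p5
```

```text
[642.00271687 221.27973174 212.7468612 ] [-0.28596157 -7.23980742  4.32668065] 4.55
cube diff 26.008744588744587 tray diff 11.277765466297323
```

View pics/p5.png

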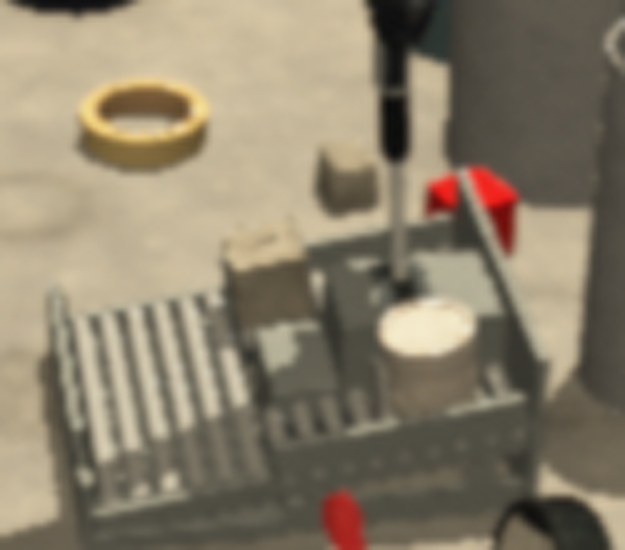

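The cube is rolling, now at (270,270), and the tin (430,340) is held. The force has jumped to 7.6 N, so the lever is at its end stop. I hold it there.

Call:
{"method": "step_arm", "body": {
  "plan": "0 0 0 0 1 0 255;0 0 0 0 1 0 255;0 0 0 0 1 0 255;0 0 0 0 1 0 255;0 0 0 0 1 0 255;0 0 0 0 1 0 255;0 0 0 0 1 0 255;0 0 0 0 1 0 255"
}}

```text
clock: 5.35
eef_pos: [642.0, 221.8, 212.8]
tcp_rot: [-3.14, 0.0, -2.946]
contact_force: [-0.0, -9.5, 5.2]
opening: -0.0
grasp_force: 4.0
```

Call:
{"method": "step_arm", "body": {
  "plan": "0 0 0 0 0 0 255;0 0 0 0 0 0 255;0 0 0 0 0 0 255;0 0 0 0 0 0 255;0 0 0 0 0 0 255;0 0 0 0 0 0 255;0 0 0 0 0 0 255;0 0 0 0 0 0 255"
}}

```text
clock: 6.15
eef_pos: [642.1, 221.7, 212.8]
tcp_rot: [-3.14, 0.0, -2.946]
contact_force: [0.5, -8.8, 3.7]
opening: -0.004
grasp_force: 4.0
```

```bash
python3 look.py p6
```

```text
[642.04934551 221.76609229 212.84599611] [-0.47527614 -9.03839654  4.00367194] 6.2
cube diff 26.018008658008657 tray diff 19.91961218836565
```

View pics/p6.png

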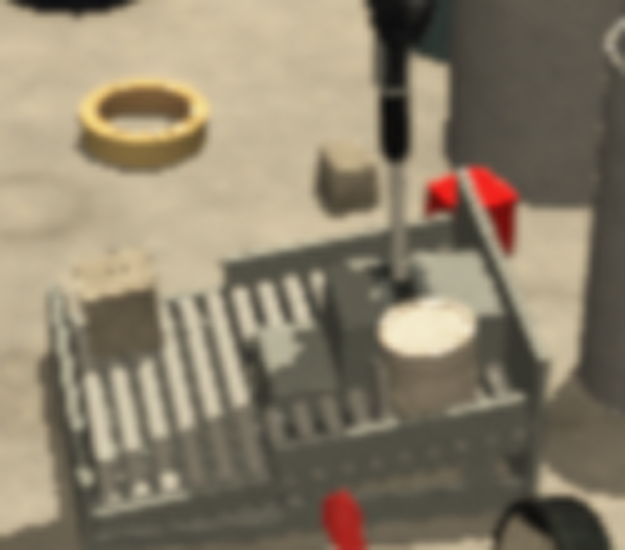

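The cube is at rest at the tray's front wall (120,305), and the tin is still in its lane. I ease the lever back to the middle, following it with the finger.

Call:
{"method": "step_arm", "body": {
  "plan": "0 0 0 2 -10 0 255;0 0 0 4 -19 0 255;0 0 0 5 -28 0 255;0 0 0 7 -37 0 255;0 0 0 8 -46 0 255;0 0 0 11 -58 0 255;0 0 0 15 -76 0 255;0 0 0 18 -96 0 255"
}}

```text
clock: 7.0
eef_pos: [659.8, 125.9, 211.8]
tcp_rot: [3.141, -0.001, -2.946]
contact_force: [0.7, 0.6, 1.2]
opening: 0.0
grasp_force: 0.0
```

Call:
{"method": "step_arm", "body": {
  "plan": "0 0 0 0 0 30 255;0 0 0 0 0 70 255;0 0 0 -45 0 90 200;0 0 0 -90 0 90 0;0 0 0 -130 -10 90 0;0 0 0 -170 -20 90 0;0 0 0 -200 -40 90 0;0 0 0 -200 -80 90 0"
}}

```text
clock: 7.8
eef_pos: [456.4, 47.1, 302.0]
tcp_rot: [3.14, -0.001, -2.944]
contact_force: [1.0, 0.6, 0.0]
opening: 0.994
grasp_force: 0.0
```

```bash
cat > look2.py <<'E'
from h import *
J,D=r.grab_frame("top"); S,DS=r.grab_frame("side"); s=r.sense(); print(s["eef_pos"],s["tcp_rot"],s["qpos"][5],s["clock"])
np.savez("t1.npz",I=J,D=D); np.savez("s1.npz",I=S,D=DS)
a=np.radians(10.8)
for n,DD in(("top",D),("side",DS)):
    P=cloud(n,DD); d=P[...,:2]-[611,172]; z=P[...,2]
    x=d[...,0]*np.cos(a)+d[...,1]*np.sin(a); y=-d[...,0]*np.sin(a)+d[...,1]*np.cos(a)
    m=(x>-185)&(x<-95)&(y>15)&(y<125)&(z>72)&(z<100)
    q=P[m]; print(n,"cube top n",len(q))
    if len(q)>20: print(np.median(q,0),"chute xy",np.median(x[m]),np.median(y[m]),cv2.minAreaRect(q[:,:2].astype(np.float32)), "ext x",np.percentile(x[m],[2,98]),"y",np.percentile(y[m],[2,98]),"z",np.percentile(z[m],[10,90]))
A=cv2.resize(J[150:285,165:295],None,fx=3,fy=3,interpolation=cv2.INTER_CUBIC);B=cv2.resize(S[130:265,210:340],None,fx=3,fy=3,interpolation=cv2.INTER_CUBIC)
cv2.imwrite("pics/p7.png",np.hstack([A,B])[...,::-1])
E
python3 look2.py
```

```text
[458.82457347  43.4394772  302.4075345 ] [-3.14032553e+00 -2.13643687e-05 -2.94819869e+00] -1.6716793846065696 7.9
top cube top n 273
[455.48246025 215.63253031  85.13448403] chute xy -144.0415922655832 71.46758232018401 ((457.23846435546875, 215.82009887695312), (50.03968048095703, 49.60065460205078), 10.583844184875488) ext x [-166.5235415  -119.97693747] y [47.60854425 95.94303486] z [79.00839539 89.96217909]
side cube top n 162
[457.05961415 206.37661556  81.51806307] chute xy -144.00626182069442 62.46188543821465 ((454.5987854003906, 214.59422302246094), (49.57758712768555, 58.89798355102539), 8.602457046508789) ext x [-168.90690395 -121.81225889] y [43.27110502 94.84238189] z [75.8062735  86.29953428]
```

View pics/p7.png

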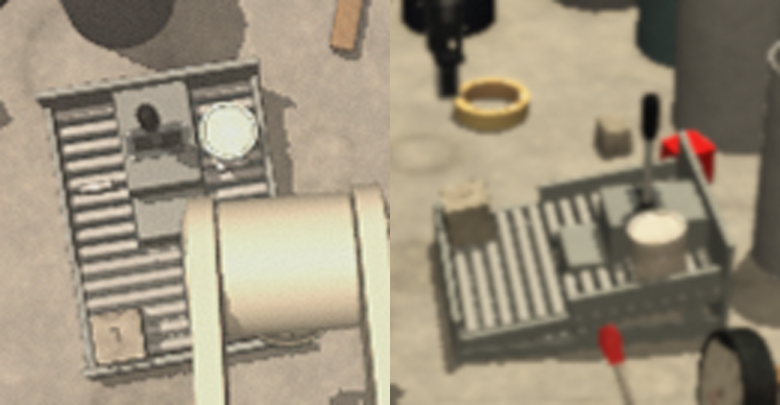

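Lever is back upright, the tin is still in its lane, and the cube is at the front wall of the tray. Its top centre is at (457,216,85) with yaw 10.6° and size 50x50. I approach along the cube's tilted normal.

Call:
{"method": "step_arm", "body": {
  "plan": "0 0 0 0 40 0 0;0.7 -4 0 -3 85 0 0;1.5 -7.9 0 -8 130 -20 0;1.5 -7.9 0 -12 171 -60 0;1.5 -7.9 0 -12 171 -105 0;1.5 -7.9 0 -12 171 -142 0;1.5 -7.9 0 -12 171 -142 0;1.5 -7.9 0 -12 171 -142 0"
}}

```text
clock: 8.7
eef_pos: [448.0, 217.7, 160.5]
tcp_rot: [-3.14, 0.139, -2.946]
contact_force: [1.1, 0.8, 1.7]
opening: 0.998
grasp_force: 0.0
```

Call:
{"method": "step_arm", "body": {
  "plan": "0 0 0 2 -1 -30 0;0 0 0 6 -1 -60 0;0 0 0 9 -1 -80 0;0 0 0 11 -1 -92 0;0 0 0 12 -1 -99 0;0 0 0 12 -1 -99 0"
}}

```text
clock: 9.3
eef_pos: [460.6, 217.0, 61.9]
tcp_rot: [-3.141, 0.141, -2.947]
contact_force: [-0.1, 0.8, -0.2]
opening: 1.003
grasp_force: 0.0
```

Call:
{"method": "step_arm", "body": {
  "plan": "0 0 0 0 0 0 80;0 0 0 0 0 0 130;0 0 0 0 0 0 160;0 0 0 0 0 0 200;0 0 0 0 0 0 200;0 0 0 0 0 0 200",
  "force": 30
}}

```text
clock: 9.9
eef_pos: [460.4, 217.0, 62.3]
tcp_rot: [-3.14, 0.142, -2.946]
contact_force: [-1.1, -1.9, 8.0]
opening: 0.57
grasp_force: 32.6
```

Call:
{"method": "step_arm", "body": {
  "plan": "0 0 0 1 0 8 200;0 0 0 3 0 20 200;0 0 0 3 0 50 200;0 0 0 3 0 90 200;0 0 0 3 0 125 200;-1.5 7.9 0 3 0 140 200;-1.5 7.9 0 3 0 140 200",
  "force": 35
}}

```text
clock: 10.6
eef_pos: [466.1, 218.2, 205.5]
tcp_rot: [3.14, 0.004, -2.946]
contact_force: [1.5, 0.7, -2.9]
opening: 0.573
grasp_force: 37.6
```

Run:
```python
from h import *
s=r.sense(); e=s["eef_pos"]; print(e,s["tcp_rot"],s["contact_force"],s["opening"],s["qpos"][5])
for n in("top","side"):
    I,D=r.grab_frame(n); P=cloud(n,D); z=P[...,2]
    # pan refine
    rg=(abs(P[...,0]-470)<120)&(abs(P[...,1]+312)<130)&(z>40)
    hsv=cv2.cvtColor(I,cv2.COLOR_RGB2HSV); 
    print(n,"hi z",np.percentile(z[rg],[5,50,90,98]))
    ys,xs=np.where(rg); y0,y1,x0,x1=ys.min(),ys.max(),xs.min(),xs.max()
    c=cv2.resize(I[y0:y1,x0:x1],None,fx=3,fy=3,interpolation=cv2.INTER_CUBIC); cv2.imwrite(f"pics/pan_{n}.png",c[...,::-1]); print(x0,y0)
    if n=="side":
        m=(abs(P[...,0]-e[0])<60)&(abs(P[...,1]-e[1])<60)&(z<e[2]+30)&(z>120); print("cube side",np.nanpercentile(P[m],[3,97],axis=0))
a=cv2.imread("pics/pan_top.png"); b=cv2.imread("pics/pan_side.png"); H=max(len(a),len(b)); f=lambda i:cv2.copyMakeBorder(i,0,H-len(i),0,0,0); cv2.imwrite("pics/pan.png",np.hstack([f(a),f(b)])); print(a.shape)
```

```text
[466.14541884 218.20370797 205.54277886] [ 3.13958418  0.00367708 -2.94641447] [ 1.50178955  0.72565309 -2.89388469] 0.5732578779515232 -1.3324354201110333
top hi z [41.94566804 50.22614711 58.16113262 61.56955726]
340 216
side hi z [41.33872594 46.61820278 54.46720413 56.41984516]
169 294
cube side [[436.95661952 181.24291777 176.61589231]
 [490.56685806 232.699792   231.22474684]]
(252, 213, 3)
```

View pics/pan.png

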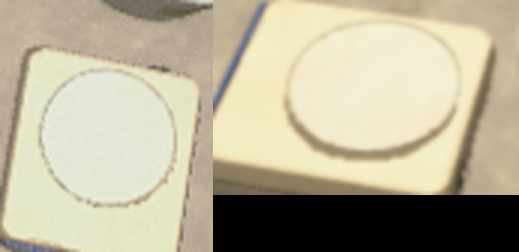

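The pan's circle is centred at (108,137) in the top crop, pixel (376,261.5), and at (160,86) in the side crop, pixel (222.3,322.7). It is empty.

Run:
```python
from h import *
for z in(57,59): print(onz("top",376,261.5,z),onz("side",222.3,322.7,z))
for n in("t1","s1"):
    P=cloud("top" if n[0]=="t" else "side",np.load(n+".npz")["D"]).reshape(-1,3); m=(P[:,2]>90)&(P[:,0]>430)&(P[:,1]<-150)&(P[:,1]>-450); q=P[m]; print(len(q), q[np.argsort(q[:,0])[::max(1,len(q)//8)]][:3] if len(q) else 0)
```

```text
[ 468.80131888 -312.33894318   57.        ] [ 471.12452555 -319.98390666   57.        ]
[ 468.62383384 -311.87861151   59.        ] [ 471.39841965 -321.8299159    59.        ]
17932 [[ 589.14546552 -372.37355488  176.96585612]
 [ 685.30487142 -391.52254991  293.17222462]
 [ 860.24261311 -371.85887319  269.45400384]]
26874 [[ 589.49113558 -369.2753722   183.28925063]
 [ 697.91043771 -413.62697587  245.32164969]
 [ 924.1686115  -355.2822272   289.63202356]]
```

Call:
{"method": "step_arm", "body": {
  "plan": "0 0 0 0 -35 0 200;0 0 0 0 -75 0 200;0 0 0 0 -115 0 200;0 0 0 0 -155 0 200;0 0 0 0 -195 0 200;0 0 0 0 -235 0 200;0 0 0 0 -275 0 200;0 0 0 0 -310 0 200"
}}

```text
clock: 11.5
eef_pos: [461.1, -94.7, 199.6]
tcp_rot: [-3.141, -0.0, -2.946]
contact_force: [0.3, 0.2, -3.3]
opening: 0.576
grasp_force: 37.7
```

Call:
{"method": "step_arm", "body": {
  "plan": "0 0 0 0 -40 0 200;0 0 0 0 -80 0 200;0 0 0 0 -120 -10 200;0 0 0 2 -160 -30 200;0 0 0 4 -190 -50 200;0 0 0 6 -220 -65 200;0 0 0 6 -220 -65 200;0 0 0 6 -220 -65 200"
}}

```text
clock: 12.3
eef_pos: [467.2, -312.4, 134.5]
tcp_rot: [3.14, -0.002, -2.947]
contact_force: [-0.1, 0.5, -2.6]
opening: 0.575
grasp_force: 37.9
```

Call:
{"method": "step_arm", "body": {
  "plan": "0 0 0 2 -1 -20 200;0 0 0 2 -1 -35 200;0 0 0 2 -1 -42 200;0 0 0 2 -1 -45 200;0 0 0 2 -1 -47 200;0 0 0 2 -1 -48 200;0 0 0 2 -1 -48 200"
}}

```text
clock: 13.0
eef_pos: [471.1, -314.2, 88.7]
tcp_rot: [-3.141, 0.001, -2.946]
contact_force: [-0.7, -0.2, -2.3]
opening: 0.57
grasp_force: 37.9
```

Run:
```python
from h import *
I,D=r.grab_frame("side"); s=r.sense(); print(s["eef_pos"],s["contact_force"])
cv2.imwrite("pics/p8.png",cv2.resize(I[260:380,150:290],None,fx=5,fy=5,interpolation=cv2.INTER_CUBIC)[...,::-1])
```

```text
[ 471.11362615 -314.2849142    88.77068473] [-0.12012422 -0.23431839 -2.79496981]
```

View pics/p8.png

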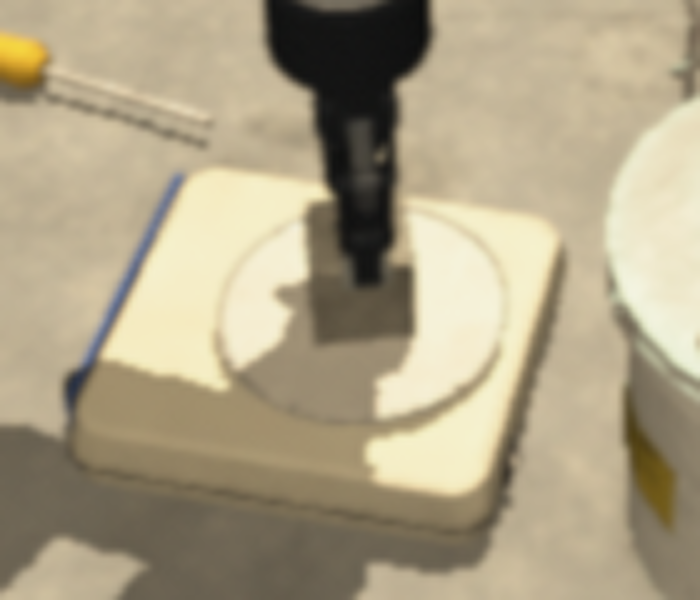

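Run:
```python
from h import *
for nm,v in(("near rim",422),("far rim",205),("cube front bottom",343)): print(nm,onz("side",150+363/5,260+v/5,58))
print(onz("side",150+218/5,260+313/5,58),onz("side",150+508/5,260+313/5,58))
```

```text
near rim [ 478.93207639 -387.90399107   58.        ]
far rim [ 464.36308813 -247.25895021   58.        ]
cube front bottom [ 473.94138856 -339.72123935   58.        ]
[ 401.63299063 -322.77007504   58.        ] [ 542.54294561 -318.34715914   58.        ]
```

The cube hovers about 6 mm over the pan. It sits within about 3 mm of the middle: pan centre (363,313), cube front bottom edge (362,343). Lowering slowly.

Call:
{"method": "step_arm", "body": {
  "plan": "0 0 0 0 -1 -1 200;0 0 0 0 -1 -2 200;0 0 0 0 -1 -3 200;0 0 0 0 -1 -4 200;0 0 0 0 -1 -4 200"
}}

```text
clock: 13.55
eef_pos: [470.7, -315.1, 84.1]
tcp_rot: [3.141, -0.0, -2.946]
contact_force: [0.1, 0.2, -2.5]
opening: 0.571
grasp_force: 37.9
```

Call:
{"method": "step_arm", "body": {
  "plan": "0 0 0 0 0 -0.5 200;0 0 0 0 0 -1 200;0 0 0 0 0 -1.5 200;0 0 0 0 0 -1.5 200"
}}

```text
clock: 13.95
eef_pos: [470.8, -315.1, 82.7]
tcp_rot: [3.142, -0.0, -2.946]
contact_force: [-0.7, 0.3, -3.0]
opening: 0.573
grasp_force: 37.9
```

Call:
{"method": "step_arm", "body": {
  "plan": "0 0 0 0 0 -0.5 200;0 0 0 0 0 -1 200;0 0 0 0 0 -1 200"
}}

```text
clock: 14.25
eef_pos: [471.0, -315.2, 82.0]
tcp_rot: [-3.141, 0.0, -2.946]
contact_force: [-0.5, 1.2, -1.0]
opening: 0.573
grasp_force: 38.2
```

Call:
{"method": "step_arm", "body": {
  "plan": "0 0 0 0 0 -0.5 200;0 0 0 0 0 -0.5 200"
}}

```text
clock: 14.45
eef_pos: [471.3, -315.1, 81.7]
tcp_rot: [-3.141, 0.001, -2.946]
contact_force: [0.6, 2.9, 3.9]
opening: 0.572
grasp_force: 38.6
```

It has touched down (+3.9 N). Release and retreat upward.

Call:
{"method": "step_arm", "body": {
  "plan": "0 0 0 0 0 0 100;0 0 0 0 0 0 80;0 0 0 0 0 0 40;0 0 0 0 0 0 0;0 0 0 0 0 0 0;0 0 0 0 0 0 0",
  "force": 20
}}

```text
clock: 15.05
eef_pos: [470.8, -315.2, 81.2]
tcp_rot: [3.142, -0.0, -2.946]
contact_force: [-0.8, -0.7, 0.6]
opening: 1.0
grasp_force: 0.0
```

Call:
{"method": "step_arm", "body": {
  "plan": "0 0 0 0 0 10 0;0 0 0 0 0 25 0;0 0 0 0 0 60 0;0 0 0 0 0 100 0;0 0 0 0 0 140 0;0 0 0 -20 40 150 0;0 0 0 -40 85 150 0;0 0 0 -60 130 150 0"
}}

```text
clock: 15.85
eef_pos: [410.2, -184.1, 232.4]
tcp_rot: [-3.141, 0.002, -2.947]
contact_force: [1.4, 1.8, 1.2]
opening: 1.0
grasp_force: 0.0
```

Call:
{"method": "step_arm", "body": {
  "plan": "0 0 0 -10 45 0 0;0 0 0 -10 90 0 0;0 0 0 -10 130 0 0;0 0 0 -10 150 0 0;0 0 0 -10 150 0 0"
}}

```text
clock: 16.35
eef_pos: [400.7, -33.2, 232.1]
tcp_rot: [3.141, 0.001, -2.943]
contact_force: [-0.1, 0.7, -0.5]
opening: 0.996
grasp_force: 0.0
```

Run:
```python
from h import *
I,D=r.grab_frame("side"); J,E=r.grab_frame("top"); s=r.sense(); print(s["eef_pos"],s["contact_force"],s["clock"])
P=cloud("top",E); z=P[...,2]; m=(z>90)&(abs(P[...,0]-470)<70)&(abs(P[...,1]+314)<70)&(z<130); q=P[m]; print(cv2.minAreaRect(q[:,:2].astype(np.float32)),np.percentile(q[:,2],[5,50,95]))
a=cv2.resize(I[140:380,150:350],None,fx=2,fy=2);b=cv2.resize(J[150:320,170:420],None,fx=1.6,fy=1.6); h=min(len(a),len(b)); a=cv2.copyMakeBorder(b,0,len(a)-len(b),0,0,0) if 0 else np.hstack([a,cv2.copyMakeBorder(b,0,len(a)-len(b),0,0,0)]); print(a.shape); cv2.imwrite("pics/p9.png",a[...,::-1])
```

```text
[401.01500812 -35.20737456 231.85664981] [-0.57897818 -0.48402614 -0.27622439] 16.45
((470.4684143066406, -314.7392578125), (49.798336029052734, 50.54377365112305), 10.490728378295898) [ 97.41221893 104.3887493  110.8066358 ]
(480, 800, 3)
```

View pics/p9.png

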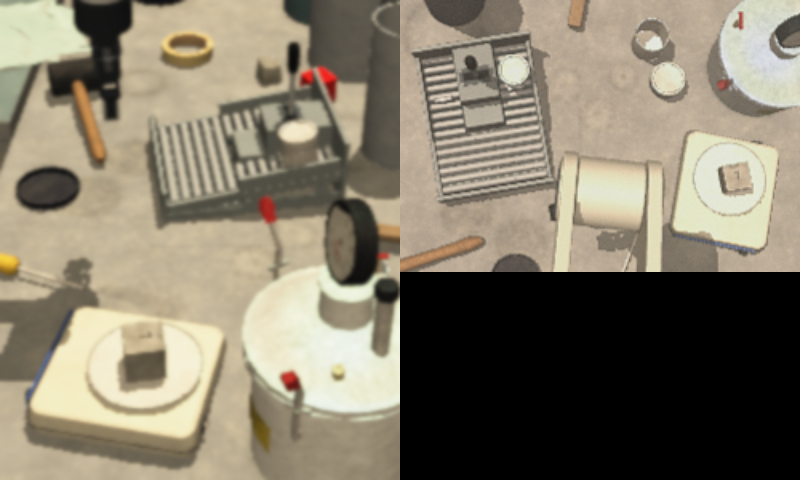

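The cube stands flat in the middle of the pan at (145,350) in the side view. The lever is upright at (293,60), the tin is in its lane (298,140), and nothing else has moved. I'll hand it in.

```bash
python3 -c "
from rig import r
print(r.sign_off())"
```

```text
the job is handed in; nothing more can be done
None
```

The job is handed in at about 16.5 s of the 58 s: the cube rolled into the tray by itself and now stands flat on the balance pan, within about 4 mm of its middle; the lever is back upright, the tin is still in its lane, and nothing else appears to have moved.

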